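# Work the sprung corner of a grinding-jig tilt plate down to its set tab

### The arm

A 6-joint arm with a two-finger parallel gripper is mounted at the origin on the work surface. World frame = base frame: x ahead of the robot, y to its left, z up, the work surface at z = 0. Lengths are in m, angles in rad, forces in N, time in s.
With the tool pointing down it reaches from about 0.4 to 0.825 m from the base axis. Payload 7 kg.
Tool frame: the origin (TCP) lies where the fingers leave the gripper's body, on its centre line; the fingertips stand 73 mm ahead of it and the grasp point (between the pads) lies 54 mm ahead of it; z points along the fingers, y is the line along which they close (so a half turn about z gives the same grasp; the last joint's range is limited). The gripper opens to 85 mm and grips with 20 to 120 N. Pads are 22 mm wide; open, the fingers measure 114 mm over their backs; the gripper's body (76 mm by 85 mm) begins 54 mm behind the grasp point. The pads swing forward as they close: fully open they stand 13 mm farther back than shut.
Start: joints at [-1.033, 0.359, 0.012, 0, -1.224, -0.288], TCP at [0.167, -0.654, 0.304] pointing down, gripper open.
Joint ranges: [-3.07, 3.07], [-1.43, 2.12], [-1.02, 1.25], [-3.03, 1.67], [-3.05, -0], [-3.03, 3.03]. Speed limits (rad/s): [2.39, 2.39, 3.01, 3.14, 3.14, 3.14].

### API

Orientations are given as a unit quaternion [w, x, y, z].
In Python, from cell import r gives the robot as it stands.
- The arm moves only by the tool advance, called after "Call:" as name(argument=value, ...) on one line, values as JSON. Schema: {"type":"object","properties":{"offsets":{"type":"array","items":{"type":"array","prefixItems":[{"type":"array","items":{"type":"number"},"minItems":3,"maxItems":3},{"type":"array","items":{"type":"number"},"minItems":3,"maxItems":3},{"type":"number"}],"minItems":3,"maxItems":3},"minItems":1,"maxItems":5},"squeeze":{"type":"number"},"only":{"type":"string"},"quiet":{"type":"boolean"},"lines":{"type":"string"}},"required":["offsets"],"additionalProperties":false}. offsets is a list of rows, 1 to 5 of them, each written [[dx, dy, dz], [rx, ry, rz], opening]: dx, dy, dz in shares of the most that a row can go, 1 being 62.5 mm, then a rotation vector rx, ry, rz in normalised numbers (1 is 120 degrees), then the finger opening in m; each row shifts and turns the commanded pose from where the row before left it, along the tool's axes as they then stand; what a row does not reach is not made up. A row lasts 1/8 s, in which the tool goes at most 0.0625 m and 0.188 rad, less where a joint would pass 70% of its speed; a pose out of reach is approached as far as the arm can. The fingers move at their own pace and stop on an object; squeeze is the grip in N (left out, the last holds). Time passes only in rows, so rows that do not move let the fingers close. The tool returns the time, the measured TCP pose, the force, the opening and the grip force at its end. only (a regular expression) keeps the lines of the reply that match it, lines (a string "A,B") keeps lines A to B, and quiet returns only ok. No shift or turn number may pass 1 either way. Input that does not fit is refused with a message, and nothing moves.
- r.get_obs(): the state, without advancing time (a new reading comes with each control period).
- r.snapshot(name): name is "scene" or "top" or "wrist"; returns a dict with "pixels" (480x640x3 uint8, red, green, blue), "fx", "fy", "cx", "cy" (pixels), "k1" (the pictures are not rectified: a ray, as slopes to the right and down, at radius r is drawn at 1 + k1 r^2 times it, then the intrinsics apply), "rvec" (rotation vector, rad) and "tvec" (3), from world to camera coordinates, as OpenCV has them. Camera axes: x right, y down, z forward; pixel columns grow to the right and rows downward; lengths in m; the calibration is good to about 2 mm. A picture is of the moment at which its call begins. There is no depth.
- r.job_done(): hands the job in; it is judged then, once.
The state is a dict: "clock": time; "joints": joint angles; "joint_vel": joint speeds; "joint_efforts": joint torques, N m; "tcp_pos": TCP position; "tcp_rot": TCP orientation; "force": force on the tool from outside, world axes, zero at the start; "torque": the same for the moment, N m; "width": finger opening in m; "grasp_force": force on a finger pad.
Only numpy, scipy, OpenCV 4.12 (cv2) and the standard library are available. Lean on these libraries where they do the work, as an engineer would, in place of code of your own. Each camera call takes 0.05 s, during which the arm holds its last target. There are 200 camera calls.

### The job

Check the spring of the tilt plate on the knife maker's bench: push the keeper bar well clear of the sprung corner by its peg (most of a quarter turn, away from over the plate), then press the round stud on that corner straight down until the tip of the plate's pointer is level with the little sliding tab on the scale, and not beyond it. Hold it there, steady, for a good second, then let the plate spring all the way back up and leave the keeper open. Use closed fingertips only: grip or lift nothing, do not touch the pointer or the tab, press gently, and leave the mount and the things around it where they are.

Things in the scene. Friction and masses are not known exactly. Their poses are not given: they have to be found in the camera images.
- mount: The whole tilt mount: a loose but heavy (4 kg) dark steel base 170 (x) x 300 (y) x 12 mm flat on the bench, carrying plate, scale and keeper. Origin: centre of its underside; all offsets below are in its frame (x, y, z). An aluminium scale 68 mm wide (y 80 to 148) stands to z = 110 mm at x = -45 mm, ruled face to +x. The keeper's post stands at (33, 35) mm.
- stud_top (a point): Centre of the flat top of the round brass press stud, 26 mm across and 8 mm high, on the plate's sprung corner; with the plate up it is at (33, -20, 92) mm. It is 95 mm from the hinge line, while the pointer tip is 230 mm from it, so the tip drops about 2.4 times as far as the stud. Pressing takes about 2.5 N to start and 5 to 9 N at the tab.
- plate (a joint): Tilt of the aluminium plate, 100 x 125 x 8 mm, top at z = 84 mm, hinged along x at y = -115, z = 80 mm and reaching to y = -2 mm, sprung under its (+x, +y) corner. 0 is up, level, where the spring holds it against its stop; it grows as the sprung corner is pressed down; hard stop at 0.32 rad. The tab asks for 0.10 to 0.22 rad.
- pointer_tip (a point): Tip of the steel pointer, a bar 6 mm wide and 5 mm thick (last 14 mm: 3 x 3 mm) that runs from the plate along +y in front of the scale; with the plate up the tip is at (-30, 115, 80) mm, and it falls as the plate is pressed.
- pointer: The pointer, fixed to the plate; same origin as its tip. Not to be touched.
- tab_mid (a point): Centre of the sliding set tab, a brass block 16 x 16 mm and 18 mm high on the scale just beyond the pointer's tip, at (-33, 131) mm, 24 to 50 mm below the tip's rest height (different each time). The tip is level with the tab when its height is between the tab's lower and upper faces. Held by friction; not to be touched.
- keeper_peg: The keeper's upright steel peg (origin: centre of its top), 12 mm across, standing 22 mm out of the keeper bar (z = 117 to 139 mm). The bar is 14 mm wide, 8 mm thick, z = 110 to 118 mm, and turns level about the post at (33, 35) mm; the peg is 68 mm from the post. At joint 0 the peg is at (33, -33) mm and the bar lies 18 mm above the stud.
- keeper (a joint): Angle of the keeper: 0 is over the stud, pointing to the mount's -y; it grows as the peg swings towards the mount's +x (1.57: pointing to +x), to a stop at 1.75 rad. Starts at 0 to 0.25. It stays where it is left; about 1.5 N at the peg turns it.
- blank_a: Loose bystander: flat steel knife blank 190 x 30 x 5 mm on the bench at the mount's +y end; origin under its middle.
- blank_b: Loose bystander: flat steel knife blank 170 x 30 x 5 mm on the bench beyond the mount's +x side; origin under its middle.
- bush: Loose bystander: brass bush, 20 mm across, 22 mm high, standing on the mount's base near its (+x, -y) corner; origin under its centre.
- jar: Loose bystander: amber glass jar, 56 mm across, 75 mm high, beside the mount's -y end; origin under its centre.
- gear: Loose bystander: steel gear 112 mm across and 34 mm thick with an upright shaft to 124 mm; origin under its centre.
- brush: Loose bystander: hand brush lying on the bench to the robot's right.
- bowl: Loose bystander: red plastic bowl, 150 mm across, 60 mm high, at the left.
- tab: The sliding tab itself; origin at its centre, as tab_mid.

How it is judged:
On the way, in this order (a step that is already met when the one before it is completed fails the run):
1. the keeper is swung well clear of the sprung corner (past 1.0 rad) while the plate is still up (value of joint keeper above 1 rad and value of joint plate below 0.02 rad), for 0.1 s.
2. the sprung corner is pressed with the fingers so that the pointer tip is level with the tab (within 9 mm of its middle), steady for 0.8 s, the keeper still clear (z of pointer_tip in the frame of tab_mid between -0.009 and 0.009 m and value of joint keeper above 1 rad and contact force between the fingers and plate above 0.5 N), for 0.8 s.
3. the plate is let go and springs back up (value of joint plate below 0.02 rad), for 0.2 s.
At the end, for the whole second after the job is handed in: The plate is back up (tilt under 0.02 rad) and at rest, the keeper stays open past 1.0 rad, the mount and the tab are within 20 mm and every bystander within 25 mm of where it started (all of step 1 and velocity of joint plate below 0.05 rad/s and contact force between the fingers and mount below 0.2 N and distance of each of mount, tab_mid from where it was at the start of the episode below 0.02 m and distance of each of blank_a, blank_b, bush, jar, gear, brush, bowl from where it was at the start of the episode below 0.025 m); the robot touches nothing.
It fails at once if the pointer is driven past the tab (more than 15 mm below its middle) (z of pointer_tip in the frame of tab_mid below -0.015 m).
It fails at once if the corner is pressed hard (over 25 N), or the peg is gripped or shoved hard (over 18 N) (contact force between the fingers and plate above 25 N or contact force between the fingers and keeper_peg above 18 N).
It fails at once if the robot touches the pointer or the tab (over 1 N) (contact force between any of the arm, the fingers and pointer above 1 N or contact force between any of the arm, the fingers and tab above 1 N).
It fails at once if the mount is lifted or tipped, or shoved more than 20 mm (height (world z) of mount above 0.008 m or angle between mount's own z axis and vertical above 0.05 rad or distance of mount from where it was at the start of the episode above 0.02 m).
It fails at once if a bystander is knocked away, tipped or lifted (distance of any of blank_a, blank_b, bush, jar, gear, brush, bowl from where it was at the start of the episode above 0.025 m).
It also fails if it takes over 48 s, if anything falls off the work surface, if the arm or the gripper's body presses on something with over 40 N, if the wrist force passes 120 N, or if a joint passes its speed limit or range.

## Working session

There is one attempt and no reset: what is moved stays moved. The work goes in short steps, Python scripts to look and compute and a tool call to move; the robot and the scene stay as the last step left them, time stands still between calls to the robot, and variables do not carry over. Pictures are saved under pics/ and viewed, at most 10 in all, crops included, and the job is handed in when it is done.

```bash
ls; mkdir -p pics
```

Run:
```python
from cell import r
import cv2,numpy as np
for n in ("scene","top"):
    s=r.snapshot(n); cv2.imwrite(f"pics/{n}0.png",s["pixels"][:,:,::-1]); print(n,s["fx"],s["fy"],s["cx"],s["cy"],s["k1"],s["rvec"],s["tvec"])
o=r.get_obs(); print(o["clock"],o["tcp_pos"],o["tcp_rot"],o["force"],o["width"])
```

```text
cell.py
pics
scene 596.0335857920642 596.0335857920642 316.5929513186335 239.6168635124981 -0.191489189459089 [ 1.90377983  1.13426057 -0.57612819] [-0.22441305 -0.19590157  1.99089492]
top 595.0286122027015 595.0286122027015 333.78449018884936 240.6857712143633 -0.04340884753501084 [ 2.17667419 -2.11574567  0.17193378] [-0.08113531  0.56634351  1.73161669]
0.1 [ 0.16676159 -0.65375386  0.30305967] [-1.69483474e-04 -1.24530990e-01  9.92215449e-01  7.12065818e-04] [-0.52603165 -0.22509842 -0.03553552] 0.0853675144385019
```

View pics/scene0.png

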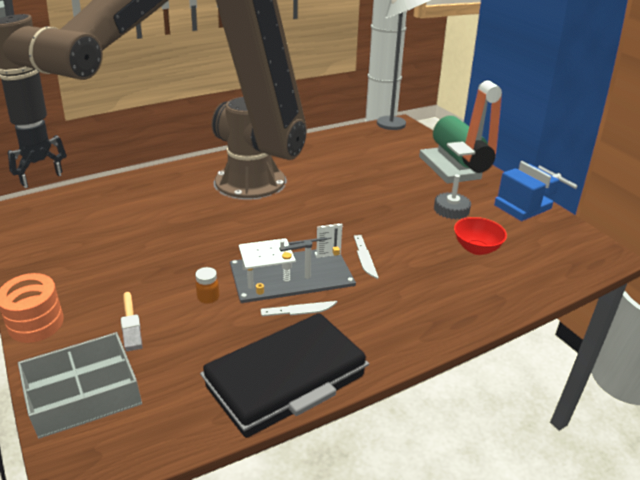

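View pics/top0.png

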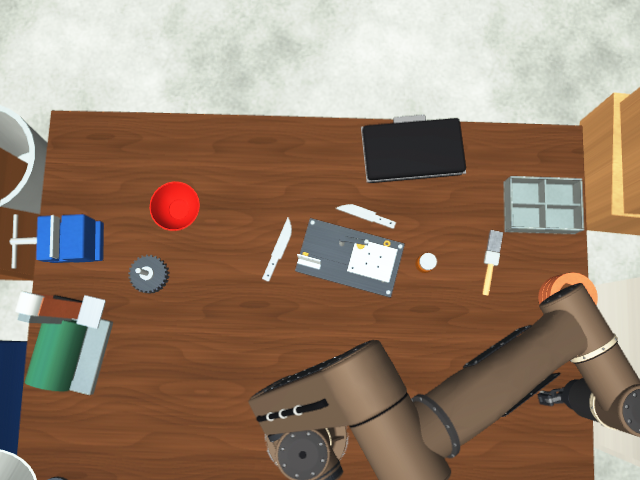

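The scene view has the mount around (290,270) px. In the top view it spans (296..404, 220..297), with the scale at (308,260), plate at (372,262) and stud near (360,246).

Create h.py:
```python
import cv2,numpy as np
from cell import r
def K(s): return np.array([[s["fx"],0,s["cx"]],[0,s["fy"],s["cy"]],[0,0,1.]]),np.array([s["k1"],0,0,0.])
def ray(s,uv):
    k,d=K(s); R=cv2.Rodrigues(np.array(s["rvec"],float))[0]
    p=cv2.undistortPoints(np.array(uv,float).reshape(-1,1,2),k,d).reshape(-1,2)
    D=np.c_[p,np.ones(len(p))]@R; return -R.T@np.array(s["tvec"]),D
def onz(s,uv,z):
    c,D=ray(s,uv); return c+D*((z-c[2])/D[:,2])[:,None]
def proj(s,P):
    k,d=K(s); return cv2.projectPoints(np.array(P,float).reshape(-1,1,3),np.array(s["rvec"],float),np.array(s["tvec"],float),k,d)[0].reshape(-1,2)
```

Run:
```python
from h import *
a=r.snapshot("top")["pixels"][205:310,285:415,::-1]; b=r.snapshot("scene")["pixels"][210:310,220:365,::-1]
a=cv2.resize(a,(780,630))[:600]; b=cv2.resize(b,None,fx=5.5,fy=5.5,interpolation=cv2.INTER_CUBIC)
cv2.imwrite("pics/a.png",a);cv2.imwrite("pics/b.png",b)
```

```text
(no output)
```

View pics/a.png

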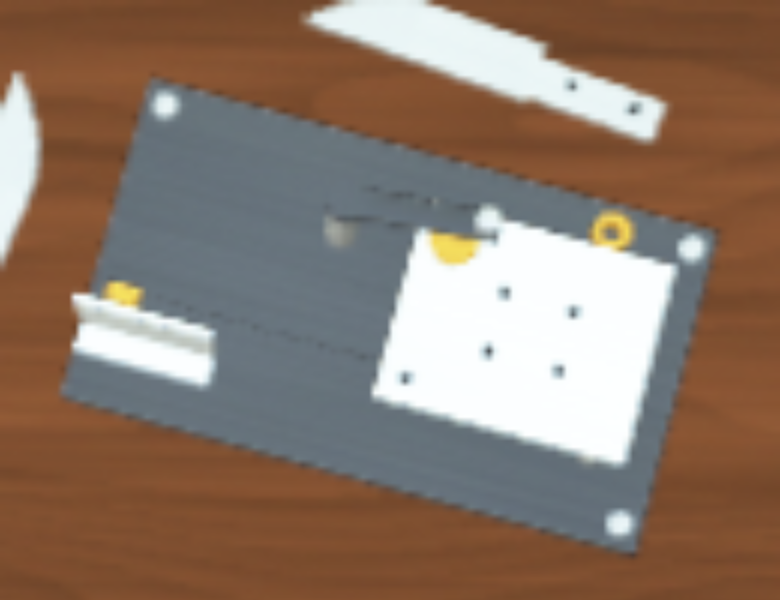

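View pics/b.png

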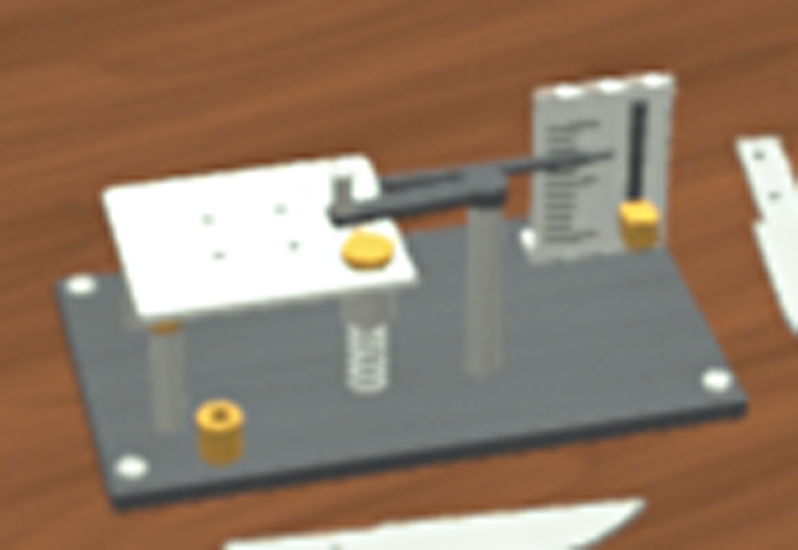

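Crop a (×6, origin 285,205) shows the base corners at (152,78), (717,234), (636,552) and (63,396), the peg at (488,217), the stud at (455,245) and the keeper post at (338,230). Crop b (×5.5, origin 220,210) shows the tab's +x face near (640,236), the pointer tip at (610,155), the peg top at (343,180) and base corners at (113,497), (745,405) and (57,287).

Create m.py:
```python
from h import *
from scipy.optimize import least_squares
T=r.snapshot("top");S=r.snapshot("scene")
fa=lambda p:(np.array(p,float)+.5)/6-.5+[285,205]
fb=lambda p:(np.array(p,float)+.5)/5.5-.5+[220,210]
ca=fa([(152,78),(717,234),(636,552),(63,396)]); La=np.array([(85,150,12),(85,-150,12),(-85,-150,12),(-85,150,12)])/1e3
cb=fb([(113,497),(745,405),(57,287)]); Lb=np.array([(85,-150,12),(85,150,12),(-85,-150,12)])/1e3
def W(q,L):
    c,s=np.cos(q[2]),np.sin(q[2]); return np.array(L)@np.array([[c,s,0],[-s,c,0],[0,0,1]])+[q[0],q[1],0]
fA=lambda q:(proj(T,W(q,La))-ca).ravel(); fB=lambda q:(proj(S,W(q,Lb))-cb).ravel()
qa=least_squares(fA,[.6,0,0]).x; qb=least_squares(fB,[.6,0,0]).x
q=least_squares(lambda q:np.r_[fA(q),fB(q)],[.6,0,0]).x
```

Run:
```python
from m import *
np.set_printoptions(precision=4,suppress=True)
print(qa,qb,q,fA(q),fB(q))
stud=np.array([[.033,-.020,.092]]);print("stud",W(q,stud),proj(T,W(q,stud)),proj(S,W(q,stud)),fa((455,245)),fb((368,246)))
# peg by keeper angle
for px,s in((fa((488,217)),T),(fb((343,180)),S)):
    p=onz(s,[px],.139)[0]; c=W(q,[[.033,.035,.139]])[0]; d=p-c; print("peg",p,np.linalg.norm(d),np.arctan2(d[1],d[0])+np.pi/2-q[2])
# yellow tab in scene
hsv=cv2.cvtColor(S["pixels"],cv2.COLOR_RGB2HSV); m=cv2.inRange(hsv,(15,120,80),(35,255,255)); m[:,:327]=0;m[:,345:]=0;m[:240]=0;m[262:]=0
print(cv2.connectedComponentsWithStats(m)[2:])
print(S["pixels"][243:258,334:339,:2].tolist())
for z in (.06,.05,.04,.03): print(z,proj(S,W(q,[[-.025,.131,z],[-.025,.131,z+.009],[-.025,.131,z-.009],[-.041,.131,z+.009]])).round(1).tolist())
print("tip",proj(S,W(q,[[-.03,.115,.08]])),fb((610,155)))
```

```text
[ 0.5252 -0.1152 -0.2396] [ 0.5291 -0.115  -0.2422] [ 0.5264 -0.1148 -0.2388] [-0.3846 -0.6725  0.5196 -0.9511  0.0849  0.1177 -0.7451 -0.2047] [-0.6531 -0.0201  0.5089 -0.8452 -0.9375 -1.1666]
stud [[ 0.5537 -0.142   0.092 ]] [[360.3638 243.9243]] [[286.1518 254.3592]] [360.4167 245.4167] [286.5    254.3182]
peg [ 0.5563 -0.1551  0.139 ] 0.0673260111426631 0.08245921952572563
peg [ 0.5637 -0.1583  0.139 ] 0.06975391968896215 0.19450816633264353
(array([[     0,      0,    640,    480, 307153],
       [   333,    246,      7,      9,     47]], dtype=int32), array([[319.4975, 239.4983],
       [335.617 , 250.3191]]))
[[[90, 93], [57, 58], [90, 92], [154, 158], [166, 170]], [[85, 88], [56, 60], [94, 98], [152, 157], [164, 170]], [[80, 83], [61, 60], [107, 106], [160, 161], [166, 170]], [[150, 126], [147, 116], [180, 150], [212, 185], [187, 179]], [[250, 210], [250, 208], [252, 215], [252, 220], [232, 201]], [[255, 229], [255, 232], [255, 232], [255, 232], [253, 222]], [[249, 208], [255, 224], [255, 228], [255, 231], [255, 222]], [[204, 155], [208, 159], [200, 155], [203, 157], [199, 156]], [[156, 118], [151, 116], [144, 111], [143, 111], [146, 114]], [[145, 112], [144, 112], [144, 112], [144, 110], [143, 111]], [[148, 114], [146, 113], [147, 114], [146, 112], [144, 112]], [[148, 121], [146, 114], [144, 112], [142, 111], [144, 118]], [[137, 125], [132, 116], [126, 112], [120, 110], [124, 119]], [[121, 123], [119, 120], [115, 118], [114, 118], [115, 122]], [[117, 123], [118, 124], [118, 123], [117, 123], [117, 122]]]
0.06 [[336.7, 244.4], [336.8, 241.6], [336.5, 247.2], [335.1, 238.4]]
0.05 [[336.5, 247.5], [336.7, 244.7], [336.4, 250.3], [334.9, 241.5]]
0.04 [[336.4, 250.6], [336.5, 247.8], [336.2, 253.4], [334.8, 244.6]]
0.03 [[336.2, 253.7], [336.3, 250.9], [336.0, 256.4], [334.6, 247.6]]
tip [[330.6735 237.8941]] [330.5    237.7727]
```

The manual's scale: shifts go in shares of 62.5 mm and turns go in shares of 120 degrees. Converting my numbers, 0.175 rad / 2.0944 = 0.0836.

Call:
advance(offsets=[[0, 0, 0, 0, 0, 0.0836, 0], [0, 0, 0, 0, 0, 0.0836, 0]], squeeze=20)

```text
refused: offsets[0]: [0, 0, 0, 0, 0, 0.0836, 0] is too long (schema: maxItems 3). Nothing was moved.
```

Wrong form. The message asks for rows with the three-number parts in brackets of their own, so I'll send the same numbers that way.

Call:
advance(offsets=[[[0, 0, 0], [0, 0, 0.0836], 0], [[0, 0, 0], [0, 0, 0.0836], 0]], squeeze=20)

```text
clock: 0.55
tcp_pos: [0.1668, -0.654, 0.3038]
tcp_rot: [-0.0, 0.053, 0.999, 0.0]
force: [-1.5, -0.4, -0.8]
width: 0.0517
grasp_force: 0.0
```

Create g.py:
```python
# usage: g.py mx my tipz(mount/world, m): tool-frame displacement to bring fingertip to mount point
import sys,json,os
from h import *
from scipy.spatial.transform import Rotation as Ro
q=[.5264,-.1148,-.2388]
c,s=np.cos(q[2]),np.sin(q[2])
mx,my,z=map(float,sys.argv[1:4]); o=r.get_obs()
w=np.array([q[0]+c*mx-s*my,q[1]+s*mx+c*my,z])
w0=o["tcp_rot"]; R=Ro.from_quat([*w0[1:],w0[0]])
tip=o["tcp_pos"]+R.apply([0,0,.073]); X=-R.as_matrix()[:,0]
v=np.array([[c,s],[-s,c]])@(tip[:2]-q[:2])
print("t",o["clock"],"tip_mount",v.round(4),tip[2].round(4),"push_dir_mount",round(np.arctan2(X[1],X[0])-q[2],3),"F",np.round(o["force"],2),"w",round(o["width"],4))
print("tool d",R.inv().apply(w-tip).round(4), "tilt",np.round(R.as_matrix()[:,2],4))
```

```bash
python3 g.py .0138 -.0364 .23
```

```text
t 0.55 tip_mount [-0.2218 -0.6089] 0.2308 push_dir_mount 0.133 F [-1.46 -0.38 -0.79] w 0.0517
tool d [-0.3094  0.5363  0.0009] tilt [-1.e-04  2.e-04 -1.e+00]
```

Scaled: 0.052 m is 0.832, -0.03 m is -0.48.

Call:
advance(offsets=[[[-0.48, 0.832, 0], [0, 0, 0], 0], [[-0.48, 0.832, 0], [0, 0, 0], 0], [[-0.48, 0.832, 0], [0, 0, 0], 0], [[-0.48, 0.832, 0], [0, 0, 0], 0], [[-0.48, 0.832, 0], [0, 0, 0], 0]], quiet=true)

```text
ok
```

Call:
advance(offsets=[[[-0.48, 0.832, 0], [0, 0, 0], 0], [[-0.48, 0.832, 0], [0, 0, 0], 0], [[-0.48, 0.832, 0], [0, 0, 0], 0], [[-0.48, 0.832, 0], [0, 0, 0], 0], [[-0.48, 0.832, 0], [0, 0, 0], 0]])

```text
clock: 1.8
tcp_pos: [0.5182, -0.1648, 0.3043]
tcp_rot: [0.0, 0.05, 0.999, -0.0]
force: [0.8, -0.7, 0.2]
width: 0.0004
grasp_force: 0.0
```

```bash
python3 g.py .0138 -.0364 .126
```

```text
t 1.8 tip_mount [ 0.004  -0.0505] 0.2313 push_dir_mount 0.139 F [ 0.8  -0.71  0.18] w 0.0004
tool d [-0.0116  0.0126  0.1053] tilt [ 8.e-04 -0.e+00 -1.e+00]
```

Scaled: 0.04 m is 0.64, 0.012 m is 0.192.

Call:
advance(offsets=[[[-0.128, 0.192, 0.64], [0, 0, 0], 0], [[0, 0, 0.64], [0, 0, 0], 0], [[0, 0, 0], [0, 0, 0], 0]], quiet=true)

```text
ok
```

```bash
python3 g.py .0138 -.0364 .126
```

Run:
```python
from h import *
b=r.snapshot("scene")["pixels"][200:290,230:345,::-1]; w=r.snapshot("wrist")["pixels"][:,:,::-1]
b=cv2.resize(b,(575,450),interpolation=cv2.INTER_CUBIC)
cv2.imwrite("pics/c.png",b); cv2.imwrite("pics/d.png",w)
```

```text
t 2.175 tip_mount [ 0.0077 -0.0397] 0.1483 push_dir_mount 0.139 F [-0.18  0.4   0.66] w 0.0001
tool d [-0.0066  0.0024  0.0223] tilt [-6.1e-03  1.0e-04 -1.0e+00]
```

View pics/c.png

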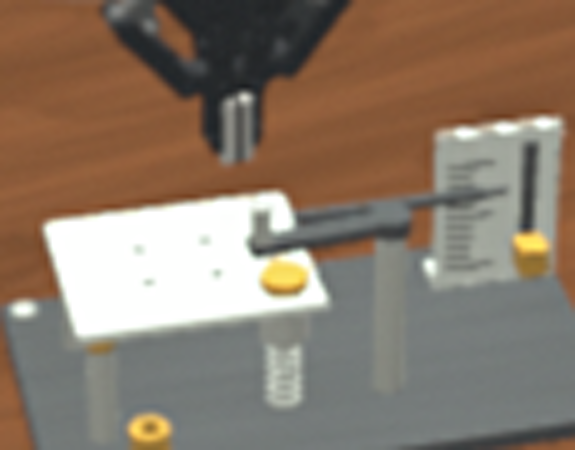

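View pics/d.png

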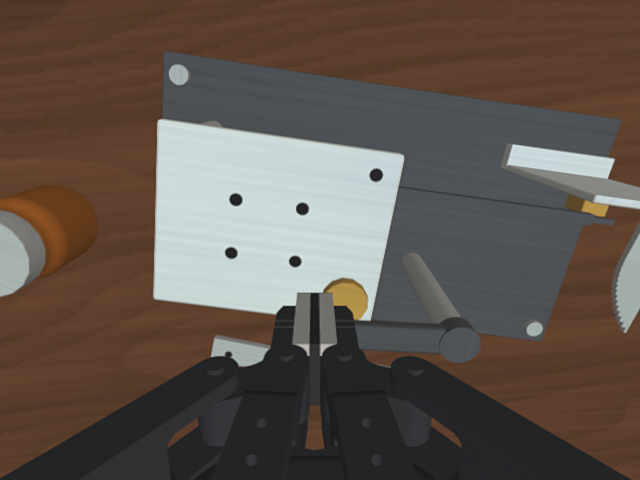

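Image c: fingertips at (237,155), peg top at (262,212), plate still up. Image d (wrist): stud centre about (345,300), post top about (460,343), peg hidden behind the fingers, tab at (592,207).

Run:
```python
from h import *
np.set_printoptions(precision=4,suppress=True)
q=[.5264,-.1148,-.2388];c,s=np.cos(q[2]),np.sin(q[2]);M=np.array([[c,s],[-s,c]])
w=r.snapshot("wrist");S=r.snapshot("scene")
f=lambda p,z,cam:print(M@(onz(cam,[p],z)[0][:2]-q[:2]))
f((345,299),.092,w);f((460,343),.118,w);f((594,207),.043,w);f((404,155),.084,w);f((155,298),.084,w)
fc=lambda p:(np.array(p)+.5)/5-.5+[230,200]
f(fc((262,212)),.139,S);f(fc((285,274)),.092,S);f(fc((390,209)),.118,S);f(fc((237,157)),.1483,S)
```

```text
[ 0.0338 -0.0187]
[0.0366 0.0376]
[-0.0268  0.1326]
[-0.0467 -0.001 ]
[ 0.0521 -0.1246]
[ 0.0452 -0.033 ]
[ 0.0334 -0.0189]
[0.0267 0.0364]
[ 0.0085 -0.0373]
```

Scaled: 0.022 m is 0.352, -0.008 m is -0.128.

Call:
advance(offsets=[[[0, 0, 0.352], [0, 0, 0], 0], [[0, 0, 0], [0, 0, 0], 0], [[-0.128, 0, 0], [0, 0, 0], 0], [[-0.096, 0, 0], [0, 0, 0], 0]])

```text
clock: 2.88
tcp_pos: [0.5416, -0.1571, 0.2032]
tcp_rot: [0.001, 0.05, 0.999, -0.0]
force: [-1.4, -0.2, 2.0]
width: -0.0001
grasp_force: 0.7
```

```bash
python3 g.py .0284 -.036 .126
```

```text
t 2.875 tip_mount [ 0.0249 -0.0375] 0.1302 push_dir_mount 0.139 F [-1.39 -0.23  1.96] w -0.0001
tool d [-0.0037  0.001   0.0042] tilt [ 1.9e-03 -2.0e-04 -1.0e+00]
```

Scaled: -0.0055 m is -0.088, -0.005 m is -0.08, -0.08 rad / 2.0944 = -0.0382.

Call:
advance(offsets=[[[-0.08, -0.016, 0.016], [0, 0, -0.0191], 0], [[-0.088, -0.0224, 0], [0, 0, -0.0382], 0], [[-0.088, -0.0224, 0], [0, 0, -0.0382], 0], [[-0.088, -0.0224, 0], [0, 0, -0.0382], 0]])

```text
clock: 3.38
tcp_pos: [0.5623, -0.1623, 0.2013]
tcp_rot: [-0.0, -0.091, 0.996, 0.0]
force: [-1.7, 0.1, 1.0]
width: 0.0002
grasp_force: 0.6
```

```bash
python3 g.py .0284 -.036 .126
```

```text
t 3.375 tip_mount [ 0.0461 -0.0377] 0.1283 push_dir_mount 0.421 F [-1.66  0.12  1.02] w 0.0002
tool d [0.0155 0.0088 0.0023] tilt [-1.e-04  1.e-04 -1.e+00]
```

Scaled: -0.0055 m is -0.088, -0.001 m is -0.016, -0.08 rad / 2.0944 = -0.0382.

Call:
advance(offsets=[[[-0.088, -0.008, 0], [0, 0, -0.0382], 0], [[-0.088, -0.008, 0], [0, 0, -0.0382], 0], [[-0.088, -0.016, 0], [0, 0, -0.0382], 0], [[-0.088, -0.016, 0], [0, 0, -0.0382], 0], [[-0.088, -0.016, 0], [0, 0, -0.0382], 0]])

```text
clock: 4.0
tcp_pos: [0.5896, -0.1572, 0.2013]
tcp_rot: [-0.0, -0.287, 0.958, -0.0]
force: [-0.7, -1.9, -0.1]
width: -0.0002
grasp_force: 0.7
```

```bash
python3 g.py .0284 -.036 .126
```

```text
t 4.0 tip_mount [ 0.0715 -0.0263] 0.1283 push_dir_mount 0.821 F [-0.73 -1.9  -0.07] w -0.0002
tool d [0.0364 0.0249 0.0023] tilt [-1.e-04 -5.e-04 -1.e+00]
```

Scaled: -0.0055 m is -0.088, -0.001 m is -0.016, -0.08 rad / 2.0944 = -0.0382.

Call:
advance(offsets=[[[-0.088, -0.016, 0], [0, 0, -0.0382], 0], [[-0.088, -0.016, 0], [0, 0, -0.0382], 0], [[-0.088, -0.016, 0], [0, 0, -0.0382], 0], [[-0.088, -0.016, 0], [0, 0, -0.0382], 0]])

```text
clock: 4.5
tcp_pos: [0.6091, -0.1462, 0.2014]
tcp_rot: [0.0, -0.436, 0.9, -0.0]
force: [-0.4, -2.2, -0.2]
width: -0.0002
grasp_force: 0.8
```

Call:
advance(offsets=[[[-0.088, -0.016, 0], [0, 0, -0.0382], 0], [[-0.088, -0.016, 0], [0, 0, -0.0382], 0], [[-0.088, -0.016, 0], [0, 0, -0.0382], 0], [[0, 0, 0], [0, 0, 0], 0]])

```text
clock: 5.0
tcp_pos: [0.6208, -0.1337, 0.2013]
tcp_rot: [0.0, -0.539, 0.842, -0.0]
force: [0.2, -1.1, 0.6]
width: 0.0002
grasp_force: 0.0
```

```bash
python3 g.py .0284 -.036 .126
```

```text
t 5.0 tip_mount [0.0962 0.0039] 0.1283 push_dir_mount 1.378 F [ 0.16 -1.09  0.63] w 0.0002
tool d [0.0522 0.0589 0.0022] tilt [ 6.e-04 -1.e-04 -1.e+00]
```

Scaled: 0.02 m is 0.32, 0.015 m is 0.24, -0.1 rad / 2.0944 = -0.0477.

Call:
advance(offsets=[[[0.24, 0, 0], [0, 0, 0], 0], [[0.16, 0.32, 0], [0, 0, 0], 0], [[0, 0.32, 0], [0, 0, -0.0477], 0], [[0, 0.16, 0], [0, 0, -0.0477], 0], [[0, 0, 0], [0, 0, 0], 0]], quiet=true)

```text
ok
```

```bash
python3 g.py .0335 -.0193 .098
```

```text
t 5.625 tip_mount [ 0.041  -0.0129] 0.1284 push_dir_mount 1.577 F [-0.23  0.18  0.13] w -0.0001
tool d [0.0063 0.0076 0.0304] tilt [ 5.e-04  1.e-04 -1.e+00]
```

Scaled: 0.015 m is 0.24, 0.014 m is 0.224.

Call:
advance(offsets=[[[0.096, 0.12, 0], [0, 0, 0], 0], [[0, 0, 0.24], [0, 0, 0], 0], [[0, 0, 0.224], [0, 0, 0], 0], [[0, 0, 0], [0, 0, 0], 0], [[0, 0, 0], [0, 0, 0], 0]], quiet=true)

```text
ok
```

```bash
python3 g.py .0335 -.0193 .092
```

Run:
```python
from h import *
b=r.snapshot("scene")["pixels"][200:290,230:350,::-1]; t=r.snapshot("top")["pixels"][205:310,285:415,::-1]
b=cv2.resize(b,(600,450),interpolation=cv2.INTER_CUBIC)
cv2.imwrite("pics/e.png",b)
```

```text
t 6.25 tip_mount [ 0.0342 -0.0183] 0.0986 push_dir_mount 1.579 F [ 0.62  0.03 -0.21] w 0.0002
tool d [0.001  0.0007 0.0066] tilt [-6.e-04 -2.e-04 -1.e+00]
```

View pics/e.png

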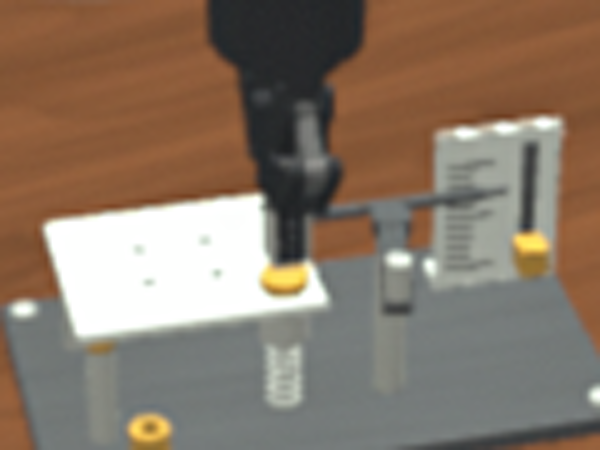

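The keeper is open: its peg is at (398,262), pointing towards the camera. The fingertips are centred just above the stud at (285,265), and the pointer tip is at (507,190).

Scaled: 0.004 m is 0.064, 0.003 m is 0.048.

Call:
advance(offsets=[[[0.008, 0.008, 0.064], [0, 0, 0], 0], [[0, 0, 0.048], [0, 0, 0], 0], [[0, 0, 0.048], [0, 0, 0], 0], [[0, 0, 0], [0, 0, 0], 0]])

```text
clock: 6.85
tcp_pos: [0.5546, -0.1408, 0.1619]
tcp_rot: [0.0, -0.621, 0.784, 0.0]
force: [-1.2, 3.5, 3.5]
width: -0.0001
grasp_force: 1.8
```

Call:
advance(offsets=[[[0, 0, 0.048], [0, 0, 0], 0], [[0, 0, 0.048], [0, 0, 0], 0], [[0, 0, 0.048], [0, 0, 0], 0], [[0, 0, 0], [0, 0, 0], 0]])

```text
clock: 7.35
tcp_pos: [0.5548, -0.1406, 0.153]
tcp_rot: [0.0, -0.621, 0.784, -0.0]
force: [-1.6, 5.6, 6.4]
width: 0.0002
grasp_force: 3.4
```

```bash
python3 g.py .0335 -.0193 .073
```

Run:
```python
from h import *
b=r.snapshot("scene")["pixels"]; np.save("pics/f.npy",b)
cv2.imwrite("pics/f.png",cv2.resize(b[215:275,305:355,::-1],(500,600),interpolation=cv2.INTER_CUBIC))
```

```text
t 7.35 tip_mount [ 0.0338 -0.0183] 0.08 push_dir_mount 1.579 F [-1.57  5.64  6.35] w 0.0002
tool d [0.001  0.0003 0.007 ] tilt [ 7.e-04  4.e-04 -1.e+00]
```

View pics/f.png

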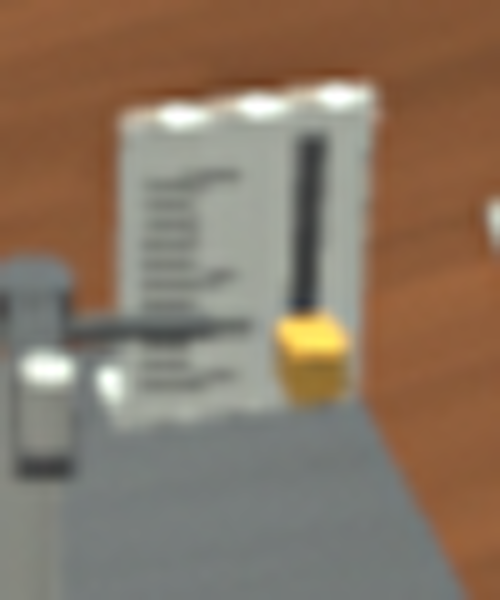

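The pointer tip is at (250,326) in the crop, about z 50 mm. The tab's top-front edge is at (312,358) and its bottom at (312,402), so its middle is near z 34 mm. About 6 mm more at the stud.

Scaled: 0.002 m is 0.032, -0.0004 m is -0.0064.

Call:
advance(offsets=[[[-0.0064, 0, 0.032], [0, 0, 0], 0], [[-0.0064, 0, 0.032], [0, 0, 0], 0], [[0, 0, 0.032], [0, 0, 0], 0], [[0, 0, 0], [0, 0, 0], 0]])

```text
clock: 7.9
tcp_pos: [0.5548, -0.1406, 0.1474]
tcp_rot: [0.0, -0.621, 0.784, -0.0]
force: [-2.2, 2.2, 8.1]
width: -0.0002
grasp_force: 4.0
```

```bash
python3 g.py .0335 -.0193 .073
```

Run:
```python
from h import *
b=r.snapshot("scene")["pixels"]
cv2.imwrite("pics/i.png",cv2.resize(b[215:275,305:355,::-1],(500,600),interpolation=cv2.INTER_CUBIC))
```

```text
t 7.9 tip_mount [ 0.0338 -0.0183] 0.0744 push_dir_mount 1.579 F [-2.22  2.23  8.12] w -0.0002
tool d [0.001  0.0003 0.0014] tilt [ 4.e-04 -5.e-04 -1.e+00]
```

View pics/i.png

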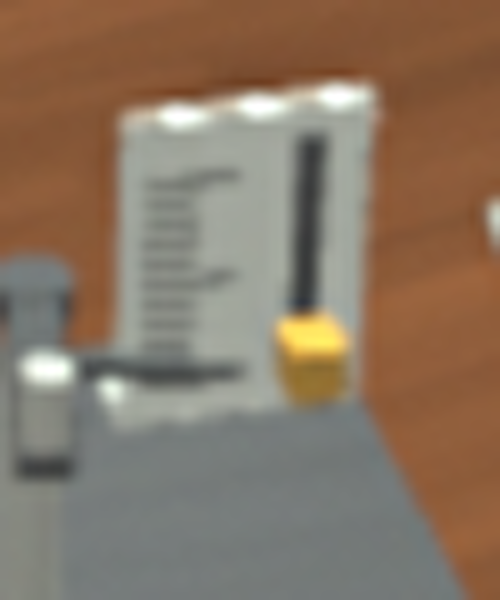

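The pointer tip is at (243,371). Extended along the scale it meets the tab face at about y 373, against a mid-height of about 380, so it is level within about 2 mm. Hold here.

Scaled: 0.0005 m is 0.008.

Call:
advance(offsets=[[[0, 0, 0.008], [0, 0, 0], 0], [[0, 0, 0], [0, 0, 0], 0], [[0, 0, 0], [0, 0, 0], 0], [[0, 0, 0], [0, 0, 0], 0], [[0, 0, 0], [0, 0, 0], 0]])

```text
clock: 8.57
tcp_pos: [0.5548, -0.1406, 0.147]
tcp_rot: [0.0, -0.621, 0.784, -0.0]
force: [-2.5, 0.4, 7.7]
width: 0.0001
grasp_force: 4.1
```

Call:
advance(offsets=[[[0, 0, 0], [0, 0, 0], 0], [[0, 0, 0], [0, 0, 0], 0], [[0, 0, 0], [0, 0, 0], 0], [[0, 0, 0], [0, 0, 0], 0], [[0, 0, 0], [0, 0, 0], 0]])

```text
clock: 9.2
tcp_pos: [0.5548, -0.1406, 0.147]
tcp_rot: [0.0, -0.621, 0.784, -0.0]
force: [-2.4, 0.4, 8.3]
width: -0.0003
grasp_force: 4.1
```

Call:
advance(offsets=[[[0, 0, 0], [0, 0, 0], 0], [[0, 0, 0], [0, 0, 0], 0], [[0, 0, -0.064], [0, 0, 0], 0], [[0, 0, -0.08], [0, 0, 0], 0], [[0, 0, -0.08], [0, 0, 0], 0]])

```text
clock: 9.82
tcp_pos: [0.5547, -0.1406, 0.1607]
tcp_rot: [-0.0, -0.621, 0.784, -0.0]
force: [-0.9, -1.4, 1.6]
width: 0.0002
grasp_force: 1.4
```

Call:
advance(offsets=[[[0, 0, -0.096], [0, 0, 0], 0], [[0, 0, -0.32], [0, 0, 0], 0], [[0, 0, -0.8], [0, 0, 0], 0], [[0, 0, -0.8], [0, 0, 0], 0], [[0, 0, 0], [0, 0, 0], 0]])

```text
clock: 10.45
tcp_pos: [0.5564, -0.1404, 0.2907]
tcp_rot: [0.003, -0.621, 0.784, -0.002]
force: [-0.2, 0.5, -0.5]
width: -0.0001
grasp_force: 0.0
```

Call:
advance(offsets=[[[0, 0, 0], [0, 0, 0], 0], [[0, 0, 0], [0, 0, 0], 0]])

```text
clock: 10.7
tcp_pos: [0.5541, -0.1402, 0.285]
tcp_rot: [-0.001, -0.621, 0.784, 0.001]
force: [0.2, 0.1, 0.1]
width: 0.0001
grasp_force: 0.0
```

Run:
```python
from h import *
b=r.snapshot("scene")["pixels"]
cv2.imwrite("pics/j.png",cv2.resize(b[200:310,220:365,::-1],(725,550),interpolation=cv2.INTER_CUBIC))
```

```text
(no output)
```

View pics/j.png

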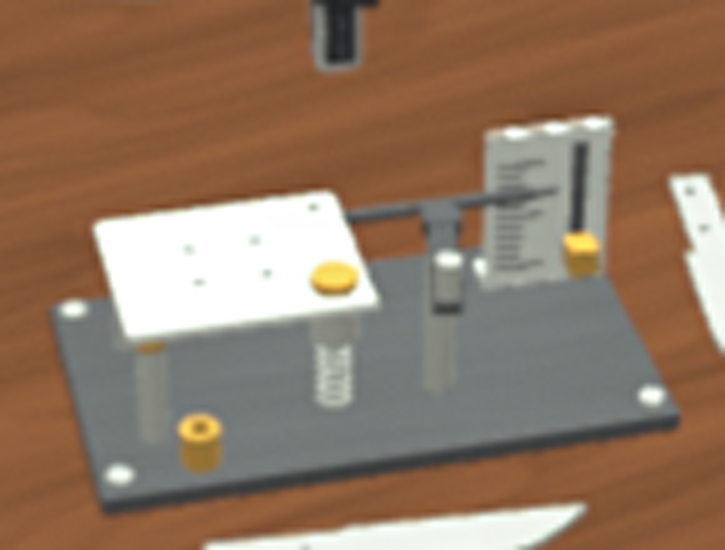

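The plate is back up with the pointer tip at (555,190). The keeper is open with its peg at (447,262), the bush and tab haven't moved, and the fingers are clear.

```bash
python3 -c "
from cell import r
print(r.job_done())"
```

```text
the job is handed in; nothing more can be done
None
```

The job is handed in (no verdict was printed): the keeper was swung to about 1.37 rad, the stud was pressed until the pointer was within about 2 mm of the tab's middle and held for over 1 s at about 8 N, and the plate sprang fully back up with the keeper left open.

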